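Cap a coolant pot to its vent position and hold it

ROBOT

A 6-joint arm with a two-finger parallel gripper is mounted at the origin on the work surface. World frame = base frame: x ahead of the robot, y to its left, z up, the work surface at z = 0. Lengths are in m, angles in degrees, forces in N, time in s.
With the tool pointing down it reaches from about 0.3 to 0.75 m from the base axis. Payload 8.5 kg.
Tool frame: the origin (TCP) lies at the very end of the fingers, on their centre line; the grasp point (between the pads) lies 19 mm behind it (env.hold_point_z is the distance from the TCP to the grasp point, in m); z points along the fingers, y is the line along which they close (so a half turn about z gives the same grasp; the last joint's range is limited). The gripper opens to 85 mm and grips with 20 to 120 N. Pads are 22 mm wide; open, the fingers measure 114 mm over their backs; the gripper's body (76 mm by 85 mm) begins 54 mm behind the grasp point. The pads swing forward as they close: fully open they stand 13 mm farther back than shut.
Start: joints at [53.268, 21.807, 74.336, -0, 83.858, -12.336], TCP at [0.227, 0.501, 0.231] pointing down, gripper open.
Joint ranges: [-178.18, 178.18], [-50.72, 133.34], [12.68, 142.11], [-81.47, 261.47], [9.98, 163.14], [-165.26, 165.26]. Speed limits (degrees/s): [136.94, 136.94, 180, 180, 180, 180].

INTERFACE

Orientations are given as a 3x3 rotation matrix whose columns are the frame's x, y, z axes.
In Python, from rig import env, optics gives the robot as it stands.
- The arm moves only by the shell command python3 -m jog 'ROWS' [OPENING] [FORCE]. ROWS is JSON, a list of rows, each an object with "linear": the shift along the tool's x, y, z in units of 40 mm (1.0 is 40 mm), a list of three; "roll": the turn about the tool's z in units of 5 degrees (1.0 is 5 degrees). A call has 1 to 12 rows; each row shifts and turns the commanded pose from where the row before left it, along the tool's axes as they then stand; what a row does not reach is not made up. A row lasts 1/12 s, in which the tool goes at most 41.7 mm and 7.16 degrees, less where a joint would pass 70% of its speed; a pose out of reach is approached as far as the arm can. A call is refused whole if a number of a shift passes 1 or a number of a turn 1, either way. A call with a gripper value outside its range is refused whole. OPENING is the opening, from -1 (shut) to 1 (fully open), set as the call begins (- or left out, the last holds). The fingers move at their own pace and stop on an object; FORCE is the grip in N (left out, the last holds). Time passes only in rows, so rows that do not move let the fingers close. It gives the time, the measured TCP pose, the force, the opening and the grip force at its end, in the units of the state.
- env.observe(): the state, without advancing time (a new reading comes with each control period).
- optics.get_image(name): name is "scene" or "top" or "wrist"; returns the picture (480x640x3 uint8, red, green, blue); there is no depth.
- optics.calibration(name): a dict with "fov_y" (degrees; the focal length in pixels is half the picture's height over the tangent of half this angle, whatever the lens; pixels are square), "cx", "cy" (the principal point, pixels), "T" (4x4, takes a point from camera to world coordinates). Camera axes: x right, y down, z forward; pixel columns grow to the right and rows downward; lengths in m; the calibration is good to about 2 mm. A picture is of the moment at which its call begins: read the wrist's pose just before it. calibration takes no time and is no camera call; for the wrist camera it gives the pose at the moment of the call.
- env.close_job(): hands the job in; it is judged then, once.
The state is a dict: "time_s": time; "q": joint angles; "qvel": joint speeds; "joint_efforts": joint torques, N m; "position": TCP position; "tool_rot": TCP orientation; "ft_force": force on the tool from outside, world axes, zero at the start; "wrist_torque": the same for the moment, N m; "grip_width": finger opening in m; "gripper_force": force on a finger pad.
Only numpy, scipy, OpenCV 4.12 (cv2) and the standard library are available. Lean on these libraries where they do the work, as an engineer would, in place of code of your own. Each camera call takes 0.05 s, during which the arm holds its last target. There are 200 camera calls.

TASK

The alloy coolant pot clamped in the vice is about to be bled. Pull the transit bung out of its filler neck and stand it in the one empty place of the sorting tray, so that the row of bungs is complete. Then fit the bayonet pressure cap (the one with the grip bar): lower it fully onto the neck with its two lugs through the notches, turn it clockwise about half-way to its lock, clearly before the lock catch clicks, and finish with the gripper still holding the cap there; leave everything else where it lies.

Things in the scene. Friction and masses are not known exactly. Their poses are not given: they have to be found in the camera images.
- bung: Grey plastic transit bung, at the start standing loose in the pot's filler neck; comes out straight up. 42 high: stem 29 dia x 18 (chamfered foot), flange 44 dia x 4 (rests on the neck's rim), round grip knob 16 dia x 20 on top. 30 g. Origin: centre of the stem's underside, z up.
- tray: White sorting tray, fixed to the bench, 116 x 172 x 18, 2 rows (along its y) of 3 places. Places 52 x 52 inside, 56 pitch, floor 4 above the bench, walls 4 thick rising 14 above that floor. Origin: centre of the underside. Row of bungs at x = -28, row of brass hose tails at x = +28. Position and yaw vary.
- place (a point): Centre of the floor of the tray's empty place, at x = -28, y = -56 of the tray, the end of the row of bungs. Axes are the tray's: y along the row; the neighbouring bungs stand at y = +56 and +112 from here, a hose tail at x = +56.
- cap: Black bayonet pressure cap, loose, standing upright on its plunger on the bench, about 70 g. Plunger 31 dia x 22 (foot chamfered to 24), disc 58 dia from 22 to 27 high, skirt 58 outside hanging from it to 12 high, grip bar on top (see bar). Origin: centre of the plunger's underside, x along the bar, z up. May stand in the oil cap's place.
- bar (a point): Centre of the cap's grip bar, 37 above the cap's origin: a straight flat-sided bar 52 long (cap's x), 12 thick (y), 20 tall, free all round above the disc. Under its two ends, inside the skirt, are the two steel lugs: pointing inwards to radius 21, 8 wide, 12 to 16 above the cap's origin. The cap fits either way round.
- neck (a point): Centre of the filler neck's rim, 240 above the bench, on the 76 dia alloy pot held rigidly in the vice (jaws 165 high). Tube 34 bore, 39 outside, 35 high. The cap goes on with its bar along this point's x: plunger clearance 1.5 all round, lugs 2.5 either side in the notches. Fully down the disc rests on the rim, cap origin 22 below this point. Place and yaw vary.
- flange (a point): Centre of the underside of the flange round the neck's rim (48 dia, 4 thick), axes as neck; two notches 13 wide on +x and -x. Cap fully down: lugs 2 below it, free to turn, clockwise only (from above). No resistance to about 65 deg; then the lugs ride over two sprung catches, which click behind them at about 95 deg; hard stop at 105 deg: locked. Half-way is about 50 deg.
- bung_b: Bystander in the tray: a bung like the first, middle of the row.
- bung_c: Bystander in the tray: a bung like the first, end of the row.
- fitting_a: Bystander in the tray: brass hose tail, 28 dia, 41 high.
- fitting_b: Bystander in the tray: brass hose tail, 28 dia, 41 high.
- fitting_c: Bystander in the tray: brass hose tail, 28 dia, 41 high.
- oil_cap: Bystander on the bench: round black screw oil cap, 50 dia, 35 high, no grip bar and no lugs.
- pliers: Bystander on the bench: combination pliers lying flat, 190 long, 16 high.
- hose_clip: Bystander on the bench: steel hose clip, 45 dia, 14 high.
Mind the look-alikes: they are no part of the job. What is shaped like the cap but orange or yellow is not meant.

How it is judged (in metres and radians):
On the way, in this order (a step that is already met when the one before it is completed fails the run):
1. the bung stands upright on the floor of the empty tray place, let go (x of bung in the frame of place between -0.012 and 0.012 m and y of bung in the frame of place between -0.012 and 0.012 m and z of bung in the frame of place between -0.004 and 0.004 m and angle between bung's own z axis and vertical below 0.12 rad and contact force between the fingers and bung below 0.1 N and linear speed of bung below 0.02 m/s), for 0.2 s.
2. the cap is fully down on the neck, its lugs through the notches (z of cap in the frame of neck between -0.0245 and -0.0185 m and horizontal distance between cap and neck below 0.004 m and angle between cap's own z axis and vertical below 0.08 rad and angle between the x axis of cap and the x axis of neck, either way round below 0.35 rad), for 0.1 s.
At the end, for the whole second after the job is handed in: cap on the neck, within 4 mm of its axis and 3 mm of fully down, upright, turned 34 to 63 deg clockwise from the notches, still, and gripped with over 2 N; bung upright on the floor of its tray place, within 12 mm of the centre, let go (all of step 1 and z of cap in the frame of neck between -0.0245 and -0.0185 m and horizontal distance between cap and neck below 0.004 m and angle between cap's own z axis and vertical below 0.08 rad and angle between the x axis of cap and the x axis of neck, either way round between 0.6 and 1.1 rad and contact force between the fingers and cap above 2 N and linear speed of cap below 0.02 m/s and angular speed of cap below 0.15 rad/s); the arm keeps its last pose, push and grip.
It fails at once if the cap is turned on into the lock catches (beyond 72 deg) (z of cap in the frame of neck between -0.0245 and -0.0185 m and horizontal distance between cap and neck below 0.004 m and angle between cap's own z axis and vertical below 0.08 rad and angle between the x axis of cap and the x axis of neck, either way round above 1.26 rad).
It fails at once if something else in the tray is shifted by more than 15 mm (distance of any of bung_b, bung_c, fitting_a, fitting_b, fitting_c from where it was at the start of the episode above 0.015 m).
It fails at once if another thing on the bench is shifted by more than 30 mm (distance of any of oil_cap, pliers, hose_clip from where it was at the start of the episode above 0.03 m).
It also fails if it takes over 64 s, if anything falls off the work surface, if the arm or the gripper's body presses on something with over 40 N, if the wrist force passes 120 N, or if a joint passes its speed limit or range.

## Working session

There is one attempt and no reset: what is moved stays moved. The work goes in short steps, Python scripts to look and compute and a shell command to move; the robot and the scene stay as the last step left them, time stands still between calls to the robot, and variables do not carry over. Pictures are saved under pics/ and viewed, at most 10 in all, crops included, and the job is handed in when it is done.

```bash
mkdir -p pics; ls; python3 - <<'E'
from rig import env, optics
import cv2, numpy as np
s=env.observe();print(s)
ims=[]
for n in ["scene","top"]:
    im=optics.get_image(n)[:,:,::-1];cv2.imwrite(f"pics/{n}0.png",im)
    c=optics.calibration(n);print(n,c)
c=optics.calibration("wrist");print(c)
E
```

```text
pics
{'time_s': 0.0, 'q': array([ 5.32671594e+01,  2.18406158e+01,  7.43852311e+01, -9.01796074e-05,
        8.38573808e+01, -1.23347813e+01]), 'qvel': array([-0.06273973, -0.01386697, -0.04654011, -0.09062003, -0.01804721,
       -0.00177534]), 'joint_efforts': array([ 9.26298952e-06, -4.48455906e+01, -2.31281680e+01, -1.70951698e-04,
        4.72015963e-03, -2.54394330e-06]), 'position': array([0.22700457, 0.5006458 , 0.23071247]), 'tool_rot': array([[-9.10697589e-01,  4.13072813e-01, -8.67521423e-04],
       [ 4.13073609e-01,  9.10696896e-01, -1.16509463e-03],
       [ 3.08780151e-04, -1.41939907e-03, -9.99998945e-01]]), 'ft_force': array([ 1.00814759, -0.31803414,  0.97151786]), 'wrist_torque': array([ 0.0099898 ,  0.02092032, -0.06629315]), 'gripper_force': 0.0, 'grip_width': 0.08577994327676139}
scene {'fov_y': 57.99253523438088, 'cx': 320.63306481039507, 'cy': 235.17958127866956, 'T': array([[-0.23337331,  0.61858519, -0.75025947,  1.13055601],
       [ 0.97225874,  0.16098319, -0.16969785,  0.00870464],
       [ 0.01580659, -0.76904927, -0.63899403,  0.67073027],
       [ 0.        ,  0.        ,  0.        ,  1.        ]])}
top {'fov_y': 56.797647632119045, 'cx': 313.24603609844144, 'cy': 235.98255395425477, 'T': array([[ 0.02235468, -0.99430253,  0.10422451,  0.44033751],
       [-0.99970799, -0.02127508,  0.01145883, -0.12060498],
       [-0.00917615, -0.10445024, -0.99448778,  1.084781  ],
       [ 0.        ,  0.        ,  0.        ,  1.        ]])}
{'fov_y': 67.16449060634203, 'cx': 324.20119105928217, 'cy': 242.29385063033007, 'T': array([[ 4.12618119e-01,  8.70115502e-01,  2.69527923e-01,
         1.58445623e-01],
       [ 9.10904099e-01, -3.94173094e-01, -1.21988908e-01,
         5.31431222e-01],
       [ 9.62149754e-05,  2.95848924e-01, -9.55234738e-01,
         3.73251083e-01],
       [ 0.00000000e+00,  0.00000000e+00,  0.00000000e+00,
         1.00000000e+00]])}
```

View pics/scene0.png

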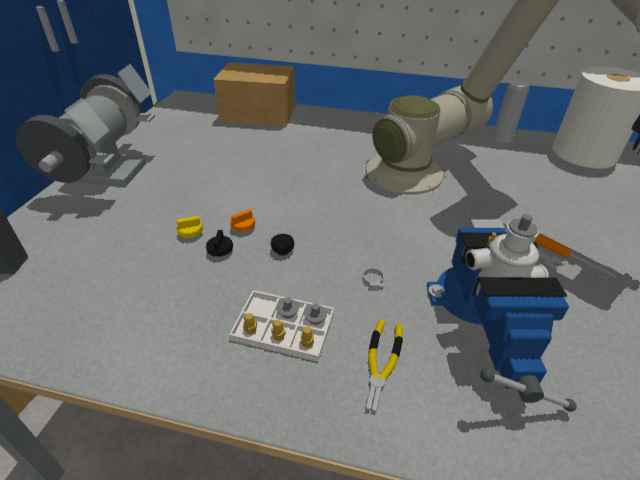

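View pics/top0.png

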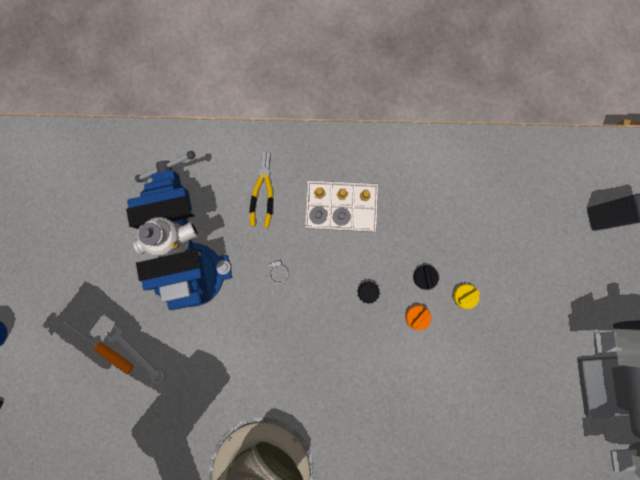

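Possible caps in the top view:
- Black with a bar: (426,277). This is my choice.
- Orange with a bar: (419,318).
- Yellow with a bar: (467,296).
- Plain round black oil cap: (368,292).

The bung in the neck is at (150,231), with two look-alikes in the tray at (318,215) and (341,215). The empty place is at (364,219).

```bash
cat > h.py <<'E'
from rig import env, optics
import cv2, numpy as np
def cal(n):
    c=optics.calibration(n); return c, 240/np.tan(np.radians(c['fov_y']/2))
def ray(c,uv):
    c,f=c; d=np.array([(uv[0]-c['cx'])/f,(uv[1]-c['cy'])/f,1.]); T=c['T']
    return T[:3,3], T[:3,:3]@d
def plane(c,uv,z):
    o,d=ray(c,uv); return o+d*(z-o[2])/d[2]
def tri(c1,u1,c2,u2):
    o1,d1=ray(c1,u1);o2,d2=ray(c2,u2)
    s=np.linalg.lstsq(np.c_[d1,-d2],o2-o1,rcond=None)[0]
    a,b=o1+d1*s[0],o2+d2*s[1]; return (a+b)/2, np.linalg.norm(a-b)
def proj(c,p):
    c,f=c; q=np.linalg.inv(c['T'])@np.r_[p,1]; return np.array([c['cx']+f*q[0]/q[2],c['cy']+f*q[1]/q[2]])
def blob(mask,near):
    n,l,s,ce=cv2.connectedComponentsWithStats(mask.astype(np.uint8))
    i=1+min(range(n-1),key=lambda k:np.hypot(*(ce[k+1]-near))+ (1e3 if s[k+1][4]<30 else 0)); return l==i,ce[i],s[i]
E
python3 - <<'E'
from h import *
top=cv2.imread("pics/top0.png");sc=cv2.imread("pics/scene0.png");C=cal("top");S=cal("scene")
# tray
m=(top.min(2)>175)
m=np.uint8(m);r=np.zeros_like(m);r[170:245,295:390]=m[170:245,295:390]
r=cv2.morphologyEx(r,cv2.MORPH_CLOSE,np.ones((9,9)))
k=max(cv2.findContours(r,0,2)[0],key=cv2.contourArea);rect=cv2.minAreaRect(k);b=cv2.boxPoints(rect)
P=np.array([plane(C,p,.018) for p in b]);print("tray",rect,P.round(4).tolist(),np.linalg.norm(P[0]-P[1]),np.linalg.norm(P[1]-P[2]),P.mean(0))
# cap
for n,near in (("cap",(426,277)),("oil",(368,292))):
    mk,ce,s=blob(top.max(2)<50,near); kk=cv2.findContours(np.uint8(mk),0,2)[0][0];e=cv2.minEnclosingCircle(kk);print(n,ce,s,e,plane(C,e[0],.025),e[1]/C[1]*1.06)
# crops
a=cv2.resize(top[250:310,390:470],None,fx=5,fy=5,interpolation=2);bb=cv2.resize(top[205:265,115:195],None,fx=5,fy=5,interpolation=2)
c=cv2.resize(sc[220:280,170:250],None,fx=5,fy=5,interpolation=2);d=cv2.resize(sc[205:265,480:560],None,fx=5,fy=5,interpolation=2)
cv2.imwrite("pics/crop1.png",np.vstack([np.hstack([a,bb]),np.hstack([c,d])]))
E
```

```text
tray ((341.4214782714844, 205.57107543945312), (70.21229553222656, 47.141109466552734), 2.8624050617218018) [[0.5727, -0.0883, 0.018], [0.689, -0.0913, 0.018], [0.6837, -0.2628, 0.018], [0.5678, -0.258, 0.018]] 0.11630815880482319 0.171628383280119 [ 0.62830042 -0.17509088  0.018     ]
cap [425.45986985 276.63340564] [414 265  24  24 461] ((425.2930908203125, 276.9137878417969), 12.315926551818848) [ 0.45948412 -0.37632565  0.025     ] 0.029410008766264498
oil [367.9683908  291.74712644] [358 281  21  22 348] ((367.6269836425781, 291.8809509277344), 10.967339515686035) [ 0.42116756 -0.24004857  0.025     ] 0.026189629334164098
```

View pics/crop1.png

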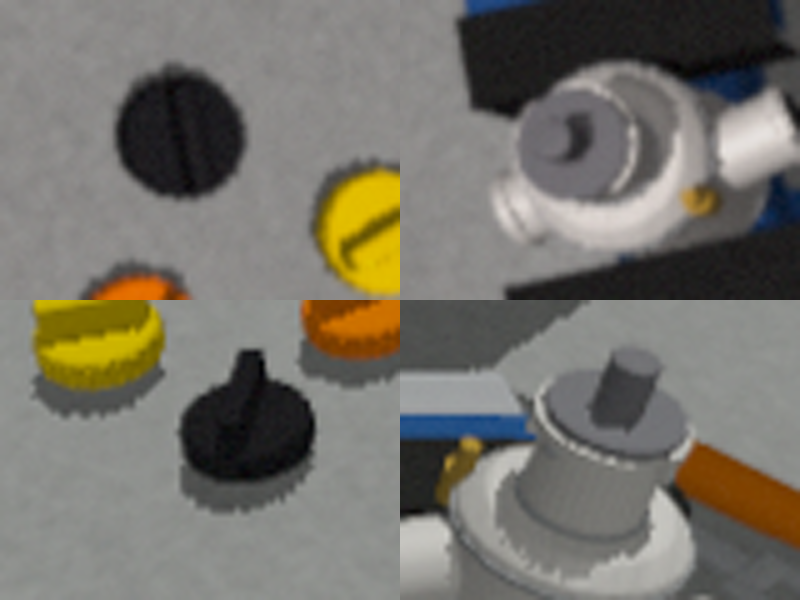

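The crop confirms the choice. The cap is a black disc about 59 mm across with a bar across it, at top (425,277) and scene (220,245). The bung's knob top is at about top (145.5,233.6) and scene (527.5,217).

```bash
python3 - <<'E'
from h import *
C=cal("top");S=cal("scene")
print(tri(C,(145.5,233.6),S,(527.5,217)),plane(C,(145.5,233.6),.264),plane(S,(527.5,217),.264))
# flange disc centres: top crop ~ (578,145)->(150.6,234); scene crop (618,415)
print(plane(C,(150,233.8),.244),plane(S,(523.5,227.5),.244))
top=cv2.imread("pics/top0.png");mk,ce,s=blob((top.min(2)>165),(364,219));
c=np.array([.6283,-.1751]);R=lambda a:np.array([[np.cos(a),-np.sin(a)],[np.sin(a),np.cos(a)]])
a=np.radians(-1.8);p=c+R(a)@[-.028,-.056];print("place",p,proj(C,np.r_[p,.004]),"bung_b",proj(C,np.r_[c+R(a)@[-.028,0],.046]))
print(proj(S,np.r_[p,.004]))
s=env.observe();R=s['tool_rot'];print(R.T@(np.array([.583,.255,.33])-s['position'])/.04)
E
```

```text
(array([0.52450161, 0.20429019, 0.26130885]), np.float64(0.0021977785683430727)) [0.52412901 0.20205308 0.264     ] [0.52794294 0.20421138 0.264     ]
[0.52597073 0.20125856 0.244     ] [0.52938527 0.20408052 0.244     ]
place [ 0.59855481 -0.23019287] [363.33814939 218.84003371] bung_b [341.4710149  215.07099674]
[261.28137912 307.81071299]
[-10.64079944  -1.92021877  -2.48056773]
```

```bash
cat >> h.py <<'E'
def go(p):
    s=env.observe(); d=s['tool_rot'].T@(np.array(p)-s['position'])/.04; print("units",d.round(3),"norm",np.linalg.norm(d).round(2)); return d
E
python3 -c "
from h import *
go([.5255,.203,.33])"
```

```text
units [-9.869 -3.698 -2.478] norm 10.83
```

```bash
python3 -m jog '[{"linear":[0,0,-0.8]},{"linear":[0,0,-0.8]},{"linear":[0,0,-0.8]},{"linear":[-0.7,-0.26,0]},{"linear":[-0.8,-0.3,0]},{"linear":[-0.8,-0.3,0]},{"linear":[-0.8,-0.3,0]},{"linear":[-0.8,-0.3,0]},{"linear":[-0.8,-0.3,0]},{"linear":[-0.8,-0.3,0]},{"linear":[-0.8,-0.3,0]},{"linear":[-0.8,-0.3,0]}]'; python3 -m jog '[{"linear":[-0.8,-0.3,0]},{"linear":[-0.8,-0.3,0]},{"linear":[-0.8,-0.3,0]},{"linear":[-0.6,-0.3,0]},{"linear":[0,0,0]},{"linear":[0,0,0]}]'
python3 -c "
from h import *
go([.5255,.203,.33]);print(env.observe()['q'])
c=cal('wrist');im=optics.get_image('wrist')[:,:,::-1];cv2.imwrite('pics/w1.png',im)
print(proj(c,[.5255,.203,.264]))"
```

```text
units [-9.869 -3.698 -2.478] norm 10.83
[ 5.32663331e+01  2.18355288e+01  7.43794520e+01 -4.48720205e-04
  8.38576982e+01 -1.23355798e+01]
[104.77432618 860.97022843]invalid input
invalid input
```

View pics/w1.png

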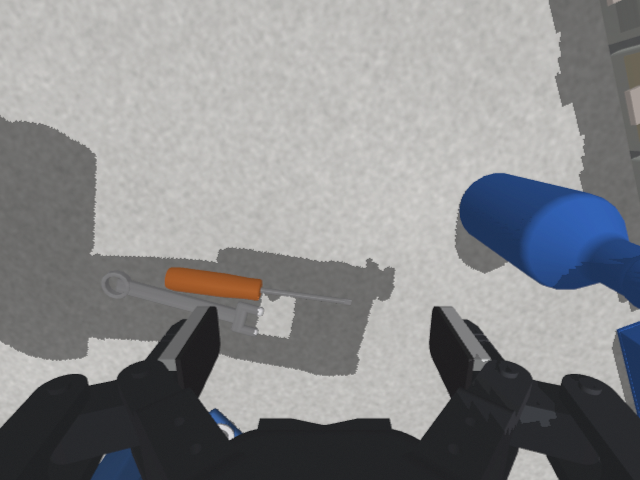

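The rows were refused, probably because they have no "roll" key. The picture only shows the fingers over bare bench at the start pose. I'll resend with "roll" in each row.

```bash
python3 -m jog '[{"linear":[0,0,-0.8],"roll":0},{"linear":[0,0,-0.8],"roll":0},{"linear":[0,0,-0.8],"roll":0},{"linear":[-0.7,-0.26,0],"roll":0},{"linear":[-0.8,-0.3,0],"roll":0},{"linear":[-0.8,-0.3,0],"roll":0},{"linear":[-0.8,-0.3,0],"roll":0},{"linear":[-0.8,-0.3,0],"roll":0},{"linear":[-0.8,-0.3,0],"roll":0},{"linear":[-0.8,-0.3,0],"roll":0},{"linear":[-0.8,-0.3,0],"roll":0},{"linear":[-0.8,-0.3,0],"roll":0}]'; python3 -m jog '[{"linear":[-0.8,-0.3,0],"roll":0},{"linear":[-0.8,-0.3,0],"roll":0},{"linear":[-0.8,-0.3,0],"roll":0},{"linear":[-0.6,-0.3,0],"roll":0},{"linear":[0,0,0],"roll":0},{"linear":[0,0,0],"roll":0}]'
python3 -c "
from h import *
go([.5255,.203,.33]);print(env.observe()['q'])
c=cal('wrist');im=optics.get_image('wrist')[:,:,::-1];cv2.imwrite('pics/w2.png',im)
print(proj(c,[.5255,.203,.264]))"
```

```text
time_s: 1.15
position: [0.4427, 0.2852, 0.3272]
tool_rot: [[-0.911, 0.413, -0.0], [0.413, 0.911, -0.0], [0.0, -0.0, -1.0]]
ft_force: [0.3, 0.4, 0.1]
grip_width: 0.0854
gripper_force: 0.0
time_s: 1.65
position: [0.5318, 0.1925, 0.3266]
tool_rot: [[-0.91, 0.415, -0.001], [0.415, 0.91, -0.0], [0.001, -0.001, -1.0]]
ft_force: [-0.5, 0.6, 0.1]
grip_width: 0.0855
gripper_force: 0.0
units [ 0.254  0.174 -0.086] norm 0.32
[ 7.90076497e+00  2.08513991e+01  6.03226706e+01  6.56489621e-03
  9.89107269e+01 -5.75726122e+01]
[336.26947567 244.82529531]
```

View pics/w2.png

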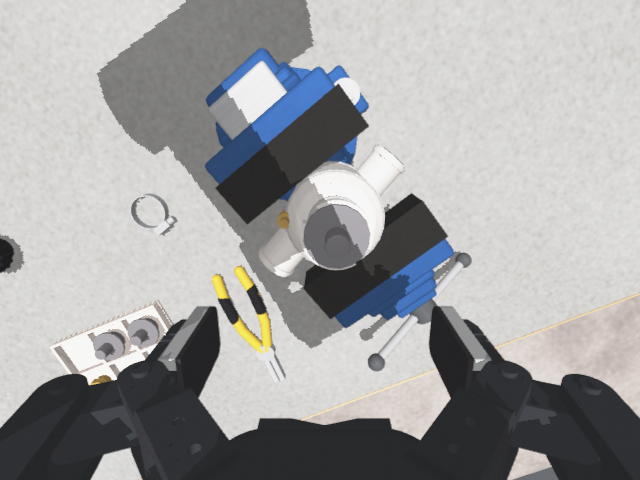

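The wrist view shows the knob top at about (338,241), against a predicted (336,245), so the estimate is good to about 2 mm. I'll refine it and descend.

```bash
python3 -c "
from h import *
c=cal('wrist')
im=cv2.imread('pics/w2.png');g=cv2.cvtColor(im,6)
print(plane(c,(338,241),.264),plane(c,(337,236),.244))
print(g[225:262:4,300:380:4])
p=plane(c,(338,241),.264);go([p[0],p[1],.255])"
```

```text
[0.52322748 0.20577293 0.264     ] [0.52574741 0.20477508 0.244     ]
[[179 174 102 101 102 102 101 102 101 101 101 102 173 173 173 173 174 240
  247 236]
 [180 125 102 100 101 101 101 101  83  84  83  91 173 172 173 173 173 179
  246 236]
 [175 108 101 102 101 101 101  82  84  84  85  82 122 173 173 173 173 172
  246 235]
 [174  98 101 102 101 102  95  83 106 105 105 100  84 172 173 172 172 171
  246 233]
 [167  99 101 101 101 101  96 102 102 103 102 103  96 128 171 172 172 180
  243 223]
 [157 159 100 101 102 102  98 101 101 102 102 101 101 101 101 171 172 205
  228  88]
 [156 247 120 100 101 102  97 101 102 101 101 100  99 101 101 171 171 231
  188  60]
 [227 227 208 115 101 101 101  99  99 100 100 100  95 101 101 101 176 194
   58  58]
 [214 164 241 163 101 101 101 101 101  98  99 102 101 101 101 103 122  60
   59  61]
 [138 124 126 239 132 101 102 101 101 100 101 101 101 101  88  41  61  58
   58  59]]
units [0.308 0.201 1.8  ] norm 1.84
```

```bash
python3 -c "
from h import *
c=cal('wrist');print(plane(c,(338,249),.264));go([.5265,.203,.2475])"
```

```text
[0.5278092  0.20375583 0.264     ]
units [0.204 0.172 1.987] norm 2.0
```

```bash
python3 -m jog '[{"linear":[0.18,0.18,0],"roll":0},{"linear":[0,0,0.5],"roll":0},{"linear":[0,0,0.5],"roll":0},{"linear":[0,0,0.5],"roll":0},{"linear":[0,0,0.48],"roll":0},{"linear":[0,0,0],"roll":0},{"linear":[0,0,0],"roll":0}]'; python3 -m jog '[{"linear":[0,0,0],"roll":0},{"linear":[0,0,0],"roll":0},{"linear":[0,0,0],"roll":0},{"linear":[0,0,0],"roll":0},{"linear":[0,0,0],"roll":0},{"linear":[0,0,0],"roll":0},{"linear":[0,0,0],"roll":0},{"linear":[0,0,0],"roll":0}]' -1 30; python3 -m jog '[{"linear":[0,0,0],"roll":0},{"linear":[0,0,0],"roll":0},{"linear":[0,0,0],"roll":0}]'
```

```text
time_s: 2.28
position: [0.5268, 0.2042, 0.2484]
tool_rot: [[-0.911, 0.411, -0.001], [0.411, 0.911, 0.0], [0.001, -0.0, -1.0]]
ft_force: [0.4, 0.5, 0.0]
grip_width: 0.0855
gripper_force: 0.0
time_s: 2.95
position: [0.5278, 0.2029, 0.2485]
tool_rot: [[-0.911, 0.413, 0.001], [0.413, 0.911, 0.0], [-0.001, 0.0, -1.0]]
ft_force: [-0.3, 0.1, 2.5]
grip_width: 0.0144
gripper_force: 29.3
time_s: 3.2
position: [0.5278, 0.2029, 0.2485]
tool_rot: [[-0.911, 0.413, 0.001], [0.413, 0.911, 0.0], [-0.001, 0.0, -1.0]]
ft_force: [0.5, -0.5, 4.4]
grip_width: 0.0144
gripper_force: 29.5
```

```bash
python3 -m jog '[{"linear":[0,0,-0.3],"roll":0},{"linear":[0,0,-0.5],"roll":0},{"linear":[0,0,-0.5],"roll":0},{"linear":[0,0,-0.7],"roll":0},{"linear":[0,0,-0.6],"roll":0},{"linear":[-0.5,0,0],"roll":0},{"linear":[-0.5,0,0],"roll":0},{"linear":[-0.4,0,0],"roll":0},{"linear":[0,0,0],"roll":0},{"linear":[0,0,0],"roll":0}]'
python3 -c "
from h import *
print(env.observe()['q'])
c=cal('wrist');im=optics.get_image('wrist')[:,:,::-1];cv2.imwrite('pics/w3.png',im)
np.save('w3T.npy',c[0]['T'])
u=proj(c,[.5275,.203,.24]);print(u)
x,y=int(u[0]),int(u[1]);cv2.imwrite('pics/w3c.png',cv2.resize(im[max(0,y-90):y+90,x-120:x+120],None,fx=3.3,fy=3.3,interpolation=2));print(x,y)"
```

```text
time_s: 4.03
position: [0.579, 0.1795, 0.351]
tool_rot: [[-0.91, 0.414, -0.002], [0.414, 0.91, -0.0], [0.002, -0.001, -1.0]]
ft_force: [-0.6, 0.8, 0.1]
grip_width: 0.014
gripper_force: 29.3
[ 6.04966006e+00  2.53153621e+01  4.94440400e+01  7.32556870e-03
  1.05361350e+02 -5.95120720e+01]
[324.68531707 158.98861022]
324 158
```

View pics/w3c.png

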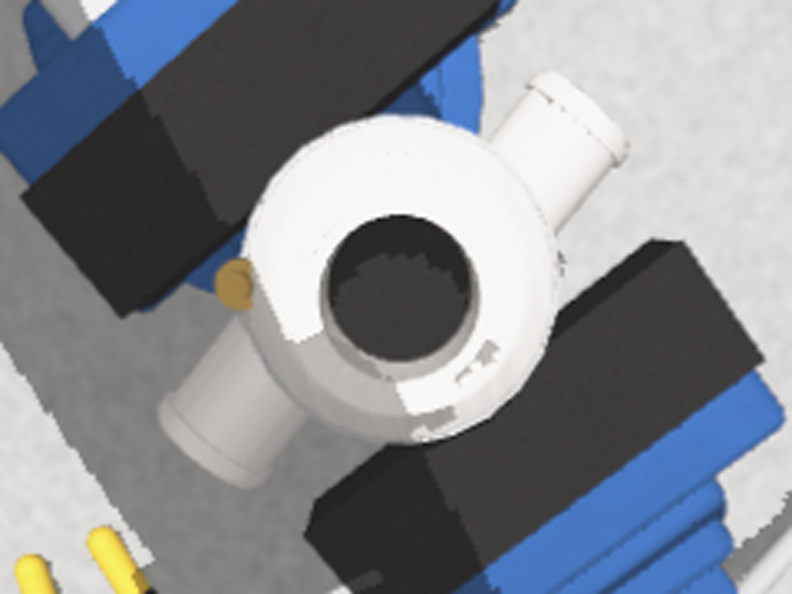

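The bung is out. The bore is at crop (400,288), which is wrist (325,155). The flange and notches are white on white, so I'll stretch the contrast.

```bash
python3 -c "
from h import *
c=cal('wrist');c[0]['T']=np.load('w3T.npy');print('neck',plane(c,(325.2,155.3),.240), c[1])
im=cv2.imread('pics/w3.png')[95:215,265:385]
g=im.min(2).astype(float)
a=np.clip((g-215)/(255-215),0,1)*255
b=np.clip((g-130)/(215-130),0,1)*255
f=lambda k:cv2.resize(np.uint8(k),(400,400),interpolation=0)
print(np.unique(g[g>215],return_counts=True))
cv2.imwrite('pics/w3d.png',np.hstack([f(a),f(b)]))"
```

```text
neck [0.52540261 0.20433719 0.24      ] 361.47200205437406
(array([216., 217., 218., 219., 220., 221., 222., 223., 224., 225., 226.,
       227., 228., 229., 230., 231., 232., 233., 234., 235., 236., 237.,
       238., 239., 240., 241., 242., 243., 244., 245., 246., 247.]), array([  69,   88,   75,   87,   58,   60,   63,   65,   31,   35,   39,
         37,   24,   26,   29,   40,   43,   59,   59,   57,   68,   71,
         86,  120,  117,  116,  154,  223,  303,  452,  422, 2247]))
```

View pics/w3d.png

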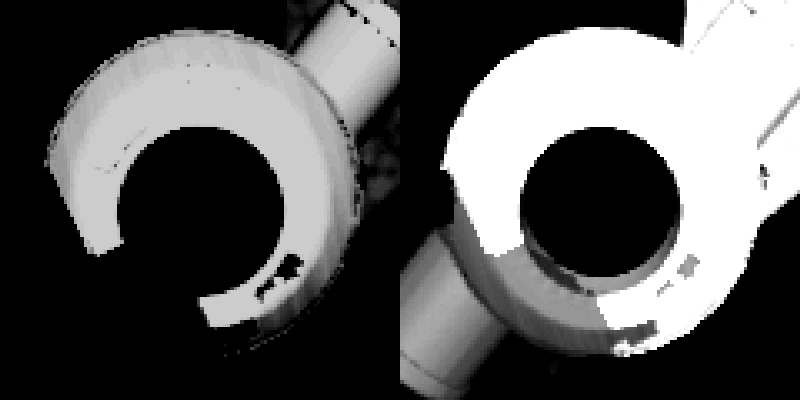

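```bash
python3 -m jog '[{"linear":[0,0,0.5],"roll":0},{"linear":[0,0,0.5],"roll":0},{"linear":[0,0,0.5],"roll":0},{"linear":[0,0,0.3],"roll":0},{"linear":[0,0,0],"roll":0},{"linear":[0,0,0],"roll":0}]'
cat >> h.py <<'E'
def neckscan(im,c,near,r=.022,z=.24):
    g=im.min(2); m=(g<110).astype(np.uint8)
    ks=[k for k in cv2.findContours(m,cv2.RETR_LIST,2)[0] if cv2.contourArea(k)>500]
    k=min(ks,key=lambda k:np.hypot(*(np.mean(k[:,0],0)-near))); e=cv2.fitEllipse(cv2.convexHull(k)); 
    P=np.array([plane(c,p[0],z)[:2] for p in cv2.convexHull(k).astype(float)]); (cx,cy),R=cv2.minEnclosingCircle((P*1e4).astype(np.float32)); n=np.array([cx,cy])/1e4
    print("ellipse",e,"centre",n,"R",R/1e4, plane(c,e[0],z))
    return n
def ring(im,c,n,r,z=.24,step=3):
    A=np.radians(np.arange(0,360,step)); U=np.array([proj(c,[n[0]+r*np.cos(a),n[1]+r*np.sin(a),z]) for a in A],np.float32)
    return cv2.remap(im.min(2),U[None,:,0],U[None,:,1],cv2.INTER_LINEAR)[0]
E
python3 -c "
from h import *
c=cal('wrist');im=np.ascontiguousarray(optics.get_image('wrist')[:,:,::-1]);cv2.imwrite('pics/w4.png',im)
np.save('w4T.npy',c[0]['T'])
u=proj(c,[.5255,.204,.24]);print(u)
n=neckscan(im,c,u)
for r in (.0185,.021,.0225,.0235):print(r,ring(im,c,n,r).reshape(8,15))
# old view
im=cv2.imread('pics/w3.png');c[0]['T']=np.load('w3T.npy');n=neckscan(im,c,(325,155))
"
```

```text
time_s: 4.58
position: [0.5781, 0.1802, 0.2805]
tool_rot: [[-0.911, 0.412, -0.0], [0.412, 0.911, 0.0], [0.0, -0.0, -1.0]]
ft_force: [0.5, 0.1, 0.4]
grip_width: 0.0145
gripper_force: 29.3
[324.60532752 166.95387163]
ellipse ((323.9924011230469, 163.99429321289062), (57.92688751220703, 58.721778869628906), 83.37425994873047) centre [0.52421123 0.20433158] R 0.014581629943847657 [0.52405754 0.20431773 0.24      ]
0.0185 [[164 163 160 161 159 136 143 161 175 187 205 231 237 240 243]
 [245 245 246 246 245 245 246 246 245 246 247 246 247 246 246]
 [246 246 246 246 246 246 247 247 246 246 246 246 246 246 247]
 [246 246 246 246 246 246 247 246 246 247 246 246 246 246 246]
 [246 247 246 246 246 246 246 246 246 246 246 245 246 246 207]
 [240 224 164 169 170 171 168 166 168 170 167 165 171 168 164]
 [160 160 156 147 143 134 134 130 131 130 129 133 131 130 134]
 [133 131 134 135 133 133 135 134 134 136 134 133 134 137 163]]
0.021 [[246 245 245 245 245 244 244 246 243 236 238 217 244 245 246]
 [246 246 246 246 246 246 246 246 246 246 246 246 246 246 246]
 [246 246 246 246 246 246 246 246 246 246 
[... 858 characters left out ...]
245 245 239 236 245 245 244 244 242 216 206 239 239 245 245]
 [245 245 245 245 245 246 246 246 246 246 246 246 246 246 246]
 [246 246 246 246 246 247 247 247 247 247 246 246 246 246 246]
 [247 247 246 246 247 247 247 246 247 247 247 246 247 247 247]
 [246 246 246 247 246 246 246 247 246 246 246 246 246 245 245]
 [245 246 245 229 178 170 168 167 167 167 167 167 167 167 167]
 [167 167 166 166 166 166 167 167 167 166 166 166 166 166 165]
 [166 166 166 166 166 165 165 166 166 166 166 165 165 166 214]]
ellipse ((324.6222229003906, 154.8239288330078), (44.09435272216797, 44.28778839111328), 48.910865783691406) centre [0.52516216 0.20413639] R 0.015155508422851563 [0.52495092 0.20410852 0.24      ]
```

```bash
python3 -c "
from h import *
c=cal('wrist')
for k,u in (('w3',(325,155)),('w4',(324,165))):
  im=cv2.imread(f'pics/{k}.png');c[0]['T']=np.load(k+'T.npy')
  for z in (.205,.212): n=neckscan(im,c,u,z=z)
n=np.array([.526,.2035])
print(proj(c,[*n,.24]))
x,y=proj(c,[*n,.24]).astype(int)
g=cv2.imread('pics/w4.png').min(2).astype(float)[y-62:y+62,x-62:x+62]
g=cv2.resize(g,(400,400),interpolation=cv2.INTER_CUBIC)
a=np.clip((g-236)/(249-236),0,1)*255;b=np.clip((g-120)/(190-120),0,1)*255
o=np.uint8(np.hstack([a,b]));cv2.imwrite('pics/w4d.png',o)"
```

```text
ellipse ((324.6222229003906, 154.8239288330078), (44.09435272216797, 44.28778839111328), 48.910865783691406) centre [0.52717158 0.2033001 ] R 0.017247532653808594 [0.52693117 0.20326837 0.205     ]
ellipse ((324.6222229003906, 154.8239288330078), (44.09435272216797, 44.28778839111328), 48.910865783691406) centre [0.52676973 0.20346735] R 0.01682912139892578 [0.52653512 0.2034364  0.212     ]
ellipse ((323.9924011230469, 163.99429321289062), (57.92688751220703, 58.721778869628906), 83.37425994873047) centre [0.52702891 0.20309821] R 0.01737093963623047 [0.52684576 0.20308177 0.205     ]
ellipse ((323.9924011230469, 163.99429321289062), (57.92688751220703, 58.721778869628906), 83.37425994873047) centre [0.52646533 0.2033449 ] R 0.01681308898925781 [0.52628812 0.20332897 0.212     ]
[324.10405022 168.30410941]
```

View pics/w4d.png

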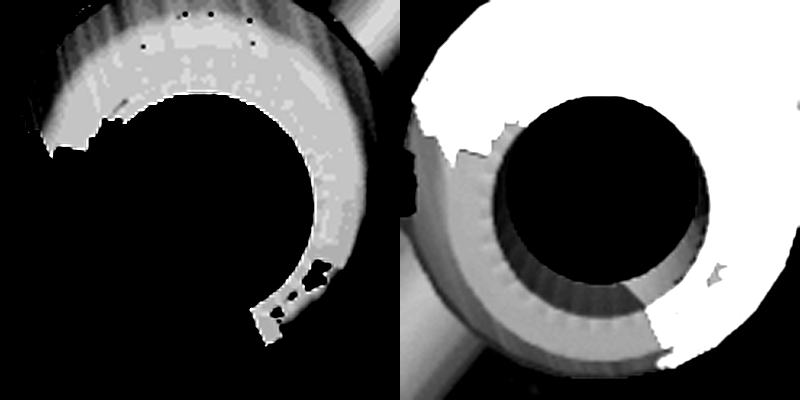

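```bash
python3 -c "
from h import *
np.set_printoptions(linewidth=200)
c=cal('wrist');n=np.array([.5268,.2033])
im=cv2.imread('pics/w4.png');c[0]['T']=np.load('w4T.npy')
for lo in (-6,):
  print('ang',np.arange(lo,54,2))
  for r in np.arange(.0175,.0265,.0005):print(round(r,4),np.roll(ring(im,c,n,r,.24,2),-lo//2*-1)[3*0:30] if 0 else np.roll(ring(im,c,n,r,.24,2),3)[:30])
im=cv2.imread('pics/w3.png');c[0]['T']=np.load('w3T.npy');print()
for r in np.arange(.0185,.0265,.001):print(round(r,4),np.roll(ring(im,c,n,r,.24,2),3)[:30])
"
```

```text
ang [-6 -4 -2  0  2  4  6  8 10 12 14 16 18 20 22 24 26 28 30 32 34 36 38 40 42 44 46 48 50 52]
0.0175 [165 160 174 214 242 236 242 244 240 242 243 241 240 240 243 244 245 244 242 243 242 244 246 245 245 243 244 242 244 246]
0.018 [169 167 167 223 245 246 246 245 245 245 245 246 245 245 245 245 246 246 245 245 245 246 246 246 245 245 245 245 246 246]
0.0185 [168 166 169 218 245 246 246 245 245 245 246 246 245 245 245 245 246 246 245 245 245 246 246 246 245 245 245 246 246 246]
0.019 [167 167 171 225 246 246 246 246 245 244 245 246 245 244 244 245 246 246 244 243 243 245 244 242 245 245 245 246 246 247]
0.0195 [166 166 166 223 246 245 247 245 240 235 241 245 243 237 230 240 245 245 226 218 226 227 214 222 241 245 245 246 246 247]
0.02 [166 166 175 230 246 245 245 241 212 209 239 245 245 236 232 241 245 242 197 166 175 180 174 174 239 245 245 245 246 246]
0.0205 [166 166 180 237 245 245 245 244 211 207 244 245 246 246 245 245 245 230 167 168 171 169 170 177 235 245 245 245 246 247]
0.021 [166 166 166 229 245 245 245 244 240 228 243 245 246 245 245 245 245 223 195 176 170 182 198 171 23
[... 1640 characters left out ...]
20 190 183 180 185 187 186 187 246 247 247 247 247 247]
0.0215 [247 247 247 247 247 247 247 245 226 225 236 239 230 218 239 247 246 208 183 184 185 183 182 193 234 247 247 247 247 247]
0.0225 [247 247 247 247 247 247 247 246 238 243 247 247 247 247 247 247 238 202 188 185 193 198 185 208 241 247 247 247 247 247]
0.0235 [246 247 246 247 247 247 247 246 246 246 247 246 246 246 246 246 246 246 236 211 231 246 225 231 247 247 247 247 247 247]
0.0245 [198 208 219 212 231 242 242 242 241 243 243 242 242 242 242 243 245 245 245 242 240 244 244 245 246 246 246 247 246 247]
0.0255 [153 155 159 158 179 224 224 227 229 232 233 231 230 231 230 234 237 238 238 237 236 237 239 240 242 243 244 245 244 245]
```

The notch edges are clear, from about 9° to 41° world angle. So the neck's x axis is at 25° and its centre at (.5268,.2033). Now the bung goes to the tray.

```bash
python3 -c "
from h import *
go([.5986,-.2302,.2805])"
```

```text
units [-4.69  -9.138  0.018] norm 10.27
```

```bash
python3 -m jog '[{"linear":[-0.18,-0.36,0],"roll":0},{"linear":[-0.36,-0.7,0],"roll":0},{"linear":[-0.42,-0.82,0],"roll":0},{"linear":[-0.42,-0.82,0],"roll":0},{"linear":[-0.42,-0.82,0],"roll":0},{"linear":[-0.42,-0.82,0],"roll":0},{"linear":[-0.42,-0.82,0],"roll":0},{"linear":[-0.42,-0.82,0],"roll":0},{"linear":[-0.42,-0.82,0],"roll":0},{"linear":[-0.42,-0.82,0],"roll":0},{"linear":[-0.42,-0.82,0],"roll":0},{"linear":[-0.28,-0.5,0],"roll":0}]'; python3 -m jog '[{"linear":[-0.1,-0.2,0],"roll":0},{"linear":[0,0,0.6],"roll":0},{"linear":[0,0,0.8],"roll":0},{"linear":[0,0,0.8],"roll":0},{"linear":[0,0,0.8],"roll":0},{"linear":[0,0,0.8],"roll":0},{"linear":[0,0,0.6],"roll":0},{"linear":[0,0,0],"roll":0},{"linear":[0,0,0],"roll":0}]'; python3 -c "
from h import *
go([.5986,-.2302,.031])"
```

```text
time_s: 5.63
position: [0.5984, -0.2253, 0.2814]
tool_rot: [[-0.91, 0.415, 0.002], [0.415, 0.91, -0.002], [-0.002, -0.001, -1.0]]
ft_force: [-0.1, -0.0, -1.3]
grip_width: 0.0141
gripper_force: 29.3
time_s: 6.38
position: [0.5993, -0.2302, 0.1049]
tool_rot: [[-0.911, 0.412, -0.0], [0.412, 0.911, 0.0], [0.0, 0.0, -1.0]]
ft_force: [0.6, 0.3, 1.2]
grip_width: 0.0147
gripper_force: 29.3
units [ 0.015 -0.007  1.846] norm 1.85
```

```bash
python3 -m jog '[{"linear":[0,0,0.5],"roll":0},{"linear":[0,0,0.5],"roll":0},{"linear":[0,0,0.4],"roll":0},{"linear":[0,0,0.25],"roll":0},{"linear":[0,0,0.12],"roll":0},{"linear":[0,0,0.08],"roll":0},{"linear":[0,0,0],"roll":0},{"linear":[0,0,0],"roll":0}]'; python3 -m jog '[{"linear":[0,0,0],"roll":0},{"linear":[0,0,0],"roll":0},{"linear":[0,0,0],"roll":0},{"linear":[0,0,0],"roll":0},{"linear":[0,0,0],"roll":0}]' -0.2; python3 -m jog '[{"linear":[0,0,-0.3],"roll":0},{"linear":[0,0,-0.6],"roll":0},{"linear":[0,0,-0.8],"roll":0},{"linear":[0,0,-0.8],"roll":0},{"linear":[0,0,-0.8],"roll":0},{"linear":[0,0,-0.7],"roll":0},{"linear":[0,0,0],"roll":0},{"linear":[0,0,0],"roll":0}]' 1
python3 -c "
from h import *
c=cal('wrist');im=optics.get_image('wrist')[:,:,::-1].copy();cv2.imwrite('pics/w5.png',im)
print(proj(c,[.5986,-.2302,.046]))
g=[.459,-.3763,.17]
go(g)"
```

```text
time_s: 7.05
position: [0.5995, -0.2311, 0.0313]
tool_rot: [[-0.911, 0.413, 0.002], [0.413, 0.911, -0.001], [-0.002, -0.0, -1.0]]
ft_force: [0.8, -0.2, 0.6]
grip_width: 0.0144
gripper_force: 29.3
time_s: 7.47
position: [0.599, -0.2309, 0.0303]
tool_rot: [[-0.911, 0.413, 0.0], [0.413, 0.911, -0.0], [-0.0, -0.0, -1.0]]
ft_force: [0.9, -0.7, -0.6]
grip_width: 0.0346
gripper_force: 0.0
time_s: 8.13
position: [0.5993, -0.231, 0.1926]
tool_rot: [[-0.911, 0.413, 0.004], [0.413, 0.911, -0.002], [-0.004, -0.001, -1.0]]
ft_force: [-0.2, 0.3, -0.2]
grip_width: 0.0855
gripper_force: 0.0
[324.90129732 223.75360466]
units [ 1.679 -4.758  0.516] norm 5.07
```

View pics/w5.png

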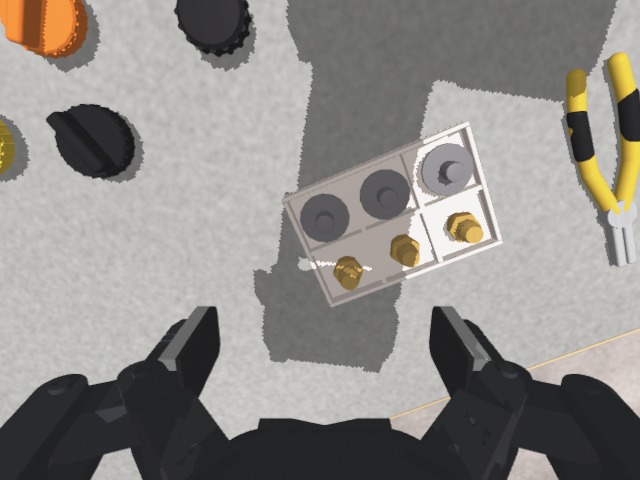

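The new bung stands upright in the place at (325,222). The cap is at (95,140) with its bar running down-right. Next I'll move over it with a rough roll.

```bash
python3 -m jog '[{"linear":[0.14,-0.4,0],"roll":0},{"linear":[0.28,-0.8,0],"roll":0},{"linear":[0.28,-0.8,0],"roll":0},{"linear":[0.28,-0.8,0],"roll":0},{"linear":[0.28,-0.8,0],"roll":0},{"linear":[0.28,-0.8,0],"roll":0},{"linear":[0.13,-0.36,0],"roll":0},{"linear":[0,0,0],"roll":-0.7},{"linear":[0,0,0],"roll":-1},{"linear":[0,0,0],"roll":-1},{"linear":[0,0,0],"roll":-1},{"linear":[0,0,0],"roll":-1}]'; python3 -m jog '[{"linear":[0,0,0],"roll":-1},{"linear":[0,0,0],"roll":-1},{"linear":[0,0,0],"roll":-0.6},{"linear":[0,0,0],"roll":0},{"linear":[0,0,0],"roll":0}]'
python3 -c "
from h import *
go([.459,-.3763,.19]);print(env.observe()['q'])
c=cal('wrist');im=optics.get_image('wrist')[:,:,::-1].copy();cv2.imwrite('pics/w6.png',im);np.save('w6T.npy',c[0]['T'])
u=proj(c,[.459,-.3763,.03]);print(u)
x,y=u.astype(int);g=im[y-60:y+60,x-70:x+70].max(2).astype(float)
print(g[::8,::7].astype(int))
g=cv2.resize(np.clip(g/90,0,1)*255,None,fx=5,fy=5,interpolation=2);cv2.imwrite('pics/w6c.png',g);print(x,y)"
```

```text
time_s: 9.18
position: [0.459, -0.3762, 0.1887]
tool_rot: [[-1.0, 0.012, -0.002], [0.012, 1.0, 0.002], [0.002, 0.002, -1.0]]
ft_force: [-0.1, 0.4, 0.4]
grip_width: 0.0854
gripper_force: 0.0
time_s: 9.6
position: [0.4592, -0.3763, 0.1892]
tool_rot: [[-0.978, -0.208, -0.001], [-0.208, 0.978, 0.002], [0.001, 0.002, -1.0]]
ft_force: [-0.0, 0.9, 0.8]
grip_width: 0.0858
gripper_force: 0.0
units [ 0.004  0.001 -0.021] norm 0.02
[-5.07506869e+01  2.80448593e+01  7.11066152e+01  1.13703512e-03
  8.09702857e+01 -1.52752373e+02]
[324.23506091 222.0553779 ]
[[169 203 206 215 208 207 210 211 208 210 202 213 201 214 210 206 213 206
  208 215]
 [214 204 206 210 210 207 204 208 204 206 213 208 203 212 215 209 208 208
  208 209]
 [208 211 206 209 207 204 215 212 203 204 211 206 211 199 209 207 205 209
  202 214]
 [207 198 197 214 207 208 213 202 186 102 113 203 208 206 207 210 200 208
  207 206]
 [206 207 206 207 209 203 169  46  54  33  35  55  45 212 207 208 204 197
  205 207]
 [204 211 203 209 208 204  52  52  36  52  53  52  52  49 208 216 213 214
  204 119]
 [210 207 208 208 202  42  51  51  48 
[... 153 characters left out ...]
  46  49  35  35  34  35  34  35  34  62 121 117 119
  123 121]
 [204 204 212 197 119 124  35  34  34  35  33  35  35  35 120 116 119 113
  117 119]
 [204 171 119 121 120 122  66  35  34  35  34  35  35 110 117 119 120 119
  119 116]
 [117 122 123 123 120 120 118 114  40  35  35  52 118 119 120 115 117 121
  119 116]
 [119 119 117 120 121 119 190 184 119 120 119 120 117 122 125 119 119 116
  119 120]
 [117 117 119 118 124 122 118 122 116 120 123 120 119 120 117 117 123 123
  119 124]
 [120 115 117 116 121 119 120 121 117 118 114 117 121 119 121 122 118 121
  118 120]]
324 222[ WARN:0@0.978] global loadsave.cpp:1063 imwrite_ Unsupported depth image for selected encoder is fallbacked to CV_8U.
```

View pics/w6c.png

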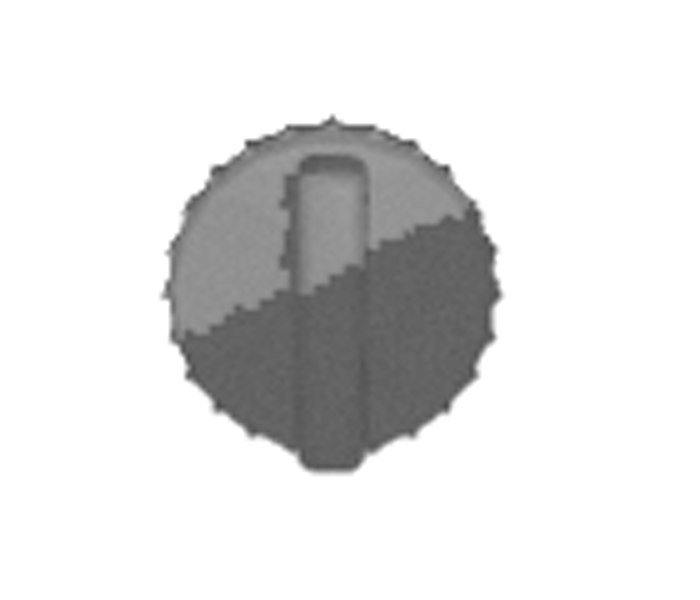

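The crop shows the bar vertical at (332,155)–(331,470), so it is aligned with the tool's x to about 1°. Now for the cap's centre.

```bash
python3 -c "
from h import *
c=cal('wrist');c[0]['T']=np.load('w6T.npy')
print(plane(c,(320.4,224.6),.047),plane(c,(320.4,220),.026))
p=(plane(c,(320.4,224.6),.047)+plane(c,(320.4,220),.026))/2
s=env.observe();print(s['tool_rot'][:,:2].T@(p-s['position'])*1000);go([p[0],p[1],.0300])"
```

```text
[ 0.45758976 -0.37983384  0.047     ] [ 0.45886855 -0.37972255  0.026     ]
[ 1.5650881 -3.349482 ]
units [ 0.039 -0.084  3.983] norm 3.98
```

```bash
python3 -m jog '[{"linear":[0.04,-0.08,0],"roll":0},{"linear":[0,0,0.5],"roll":0},{"linear":[0,0,0.8],"roll":0},{"linear":[0,0,0.8],"roll":0},{"linear":[0,0,0.8],"roll":0},{"linear":[0,0,0.6],"roll":0},{"linear":[0,0,0.3],"roll":0},{"linear":[0,0,0.15],"roll":0},{"linear":[0,0,0],"roll":0},{"linear":[0,0,0],"roll":0}]'; python3 -m jog '[{"linear":[0,0,0],"roll":0},{"linear":[0,0,0],"roll":0},{"linear":[0,0,0],"roll":0},{"linear":[0,0,0],"roll":0},{"linear":[0,0,0],"roll":0},{"linear":[0,0,0],"roll":0},{"linear":[0,0,0],"roll":0},{"linear":[0,0,0],"roll":0},{"linear":[0,0,0],"roll":0},{"linear":[0,0,0],"roll":0}]' -1 40; python3 -c "
from h import *
s=env.observe();go([s['position'][0],s['position'][1],.33]);go([.5268,.2033,.33]);print(s['q'])"
```

```text
time_s: 10.48
position: [0.4588, -0.3805, 0.0327]
tool_rot: [[-0.978, -0.209, 0.001], [-0.209, 0.978, -0.001], [-0.0, -0.001, -1.0]]
ft_force: [-0.5, 0.2, 0.8]
grip_width: 0.0852
gripper_force: 0.0
time_s: 11.32
position: [0.4587, -0.3802, 0.0324]
tool_rot: [[-0.978, -0.21, 0.0], [-0.21, 0.978, -0.0], [-0.0, -0.0, -1.0]]
ft_force: [-0.3, 1.1, 6.0]
grip_width: 0.0108
gripper_force: 41.0
units [-2.000e-03 -3.000e-03 -7.439e+00] norm 7.44
units [-4.726 13.902 -7.444] norm 16.46
[-5.10309286e+01  3.79777272e+01  8.17828875e+01  9.31891507e-04
  6.02129402e+01 -1.53135768e+02]
```

```bash
python3 -m jog '[{"linear":[0,0,-0.3],"roll":0},{"linear":[0,0,-0.7],"roll":0},{"linear":[0,0,-0.9],"roll":0},{"linear":[0,0,-0.9],"roll":0},{"linear":[0,0,-0.9],"roll":0},{"linear":[0,0,-0.9],"roll":0},{"linear":[0,0,-0.9],"roll":0},{"linear":[0,0,-0.9],"roll":0},{"linear":[0,0,-0.8],"roll":0},{"linear":[0,0,-0.24],"roll":0},{"linear":[-0.13,0.4,0],"roll":0},{"linear":[-0.24,0.7,0],"roll":0}]'; python3 -m jog '[{"linear":[-0.27,0.8,0],"roll":0},{"linear":[-0.27,0.8,0],"roll":0},{"linear":[-0.27,0.8,0],"roll":0},{"linear":[-0.27,0.8,0],"roll":0},{"linear":[-0.27,0.8,0],"roll":0},{"linear":[-0.27,0.8,0],"roll":0},{"linear":[-0.27,0.8,0],"roll":0},{"linear":[-0.27,0.8,0],"roll":0},{"linear":[-0.27,0.8,0],"roll":0},{"linear":[-0.27,0.8,0],"roll":0},{"linear":[-0.27,0.8,0],"roll":0},{"linear":[-0.27,0.8,0],"roll":0}]'; python3 -m jog '[{"linear":[-0.27,0.8,0],"roll":0},{"linear":[-0.27,0.8,0],"roll":0},{"linear":[0,0,0],"roll":-0.8},{"linear":[0,0,0],"roll":-0.9},{"linear":[0,0,0],"roll":-0.87},{"linear":[0,0,0],"roll":0},{"linear":[0,0,0],"roll":0}]'; python3 -c "
from h import *
s=env.observe();R=s['tool_rot'];print(s['q'],np.degrees(np.arctan2(-R[1,0],-R[0,0])));go([.5268,.2033,.33])"
```

```text
time_s: 12.32
position: [0.4634, -0.3355, 0.3292]
tool_rot: [[-0.978, -0.207, -0.0], [-0.207, 0.978, -0.0], [0.0, -0.0, -1.0]]
ft_force: [0.8, 0.9, -0.9]
grip_width: 0.0109
gripper_force: 40.3
time_s: 13.32
position: [0.5098, 0.0704, 0.3294]
tool_rot: [[-0.978, -0.21, -0.001], [-0.21, 0.978, 0.0], [0.001, 0.0, -1.0]]
ft_force: [0.8, -0.2, -0.7]
grip_width: 0.011
gripper_force: 40.3
time_s: 13.9
position: [0.5176, 0.1358, 0.3294]
tool_rot: [[-0.908, -0.42, -0.001], [-0.42, 0.908, -0.0], [0.001, 0.0, -1.0]]
ft_force: [-0.3, -0.9, -0.6]
grip_width: 0.0108
gripper_force: 40.3
[ 2.01473548e+00  1.74364477e+01  6.49571851e+01 -2.06303454e-03
  9.76485264e+01 -1.12809556e+02] 24.824022171371265
units [-0.916  1.436 -0.016] norm 1.7
```

```bash
python3 -c "
from h import *
c=cal('wrist');im=optics.get_image('wrist')[:,:,::-1].copy();cv2.imwrite('pics/w7.png',im);np.save('w7T.npy',c[0]['T'])
u=proj(c,[.5268,.2033,.208]);print(u);n=neckscan(im,c,u,z=.208)
u=proj(c,[.5268,.2033,.24])
np.set_printoptions(linewidth=200)
for n in ([.5268,.2033],n):
  for r in (.0205,.0215,.0225,.0235):print(np.roll(ring(im,c,n,r,.24,2),3)[:30],ring(im,c,n,r,.24,2)[90:120])
"
```

```text
[397.40350117 279.05312263]
ellipse ((349.3747253417969, 318.3564758300781), (19.306894302368164, 65.24092864990234), 174.6856689453125) centre [0.57508345 0.18201641] R 0.024899951171875 [0.57395012 0.18414497 0.208     ]
[246 246 247 247 246 246 246 238 184  58  72  86  79  74  74  80  82  82  77  75  61  59  59 108 208 243 246 246 247 247] [247 247 246 246 245 228 172 145 146 157 157 165 168 168 166 162 153 147 147 156 163 201 239 246 246 246 246 246 246 246]
[246 246 247 247 246 246 246 240 141  67  58  58  58  57  57  57  58  57  59  58  58  58  58  75 192 246 246 246 247 247] [247 246 246 246 245 217 153 138 140 155 165 169 168 166 165 165 163 160 157 146 147 165 242 246 246 246 246 246 246 246]
[246 246 246 246 246 246 246 232 140  58  57  57  57  57  57  57  57  57  58  58  58  58  58  81 171 239 246 246 246 246] [247 246 246 246 243 210 146 138 141 141 146 163 171 168 166 165 164 164 162 157 153 173 230 246 246 246 246 246 246 246]
[242 244 242 244 240 240 244 219 102  59  55  57  56  57  57  58  58  57  58  57  58  59  59  74 163 237 239 233 243 238] [238 243 239 237 242 19
[... 254 characters left out ...]
1 137 137 112  67  43  41  42  39  35  34  34  34  33  34]
[33 34 34 33 31 33 36 40 45 45 45 45 41 39 40 39 39 38 41 41 40 40 40 41 40 42 40 40 41 40] [ 50  56  55  52  49  95 128 136 137 137 137 137 137 137 134 126 134 134 111  66  41  41  41  37  35  34  34  34  34  34]
[34 34 34 33 32 31 34 38 43 45 44 45 42 39 40 39 39 38 40 41 41 40 41 41 41 41 40 41 40 41] [ 65  67  60  54  47  60 105 132 137 137 137 137 137 137 137 135 136 136 110  61  42  42  40  36  34  33  34  34  34  34]
[34 34 34 33 32 31 36 41 42 45 45 45 42 39 39 40 39 38 40 41 41 41 41 41 40 41 41 40 41 40] [ 52  47  43  42  44  44  82 127 137 137 137 137 137 136 137 137 137 137 103  50  42  42  38  34  34  34  34  34  35  34]
```

Both notches show clearly here. They span 9.7–41° and 190.3–222.8°, which puts the axis at about 25.8°. I'll check the centre with radial edges.

```bash
python3 -c "
from h import *
c=cal('wrist');c[0]['T']=np.load('w7T.npy');im=cv2.imread('pics/w7.png');n=np.array([.5268,.2033])
rs=np.arange(.0140,.0285,.0005);M=np.array([ring(im,c,n,r,.24,15) for r in rs]).astype(int)
for i in range(24):print(i*15,M[:,i])
"
```

```text
0 [169 170 172 172 173 176 210 242 245 246 246 246 247 247 247 247 246 246
 246 244 218 155  92  57  57  57  56  56  56]
15 [154 146 152 160 163 186 211 236 246 246 245 218 126  79  58  58  58  57
  57  56  56  57  58  57  57  57  57  57  57]
30 [150 150 156 159 164 183 210 242 245 245 243 187 113  77  59  59  58  58
  58  58  59  58  58  57  57  57  57  57  57]
45 [143 140 139 140 143 175 209 235 246 246 246 246 246 246 246 246 246 246
 245 241 197 104  62  58  58  58  58  58  58]
60 [144 144 143 142 144 161 206 239 245 247 247 247 247 247 246 247 246 246
 245 238 200 134  78  58  58  58  58  58  59]
75 [137 138 137 136 142 173 217 243 245 246 246 247 246 246 246 246 246 246
 243 233 156  76  57  58  58  57  57  57  57]
90 [134 134 133 134 141 181 225 243 246 246 246 246 246 246 246 246 246 246
 244 230 176 102  50  53  57  59  58  57  58]
105 [132 131 130 130 144 184 223 245 247 247 247 247 247 246 246 246 246 246
 245 241 224 194 201 212 212 213 214 215 216]
120 [130 129 128 127 126 182 222 246 246 246 246 246 246 246 246 246 246 246
 246 244 233 218 217 217 217 217 217 217 216]
1
[... 1027 characters left out ...]
 247 241 225 200 153 120  93  75
  87  88  43  34  33  34  34  33  33  33  34]
270 [48 41 38 35 33 33 33 33 33 33 34 34 35 35 35 35 35 35 35 36 35 35 35 36
 36 35 36 35 34]
285 [54 44 37 33 33 34 34 35 35 35 36 36 35 35 34 35 35 34 34 34 35 35 35 35
 35 35 35 34 35]
300 [44 33 34 34 34 34 34 34 34 34 35 35 35 35 34 34 34 34 35 35 35 35 35 35
 35 35 34 35 35]
315 [34 34 34 35 35 35 35 35 34 35 35 35 35 35 35 34 34 35 36 35 35 35 36 37
 38 40 41 40 40]
330 [159 157 172 160 144 111  78  45  34  34  34  34  35  35  35  35  36  35
  35  34  34  35  35  35  34  35  36  39  40]
345 [172 172 174 174 175 182 212 240 246 246 246 246 241 206 141  74  36  33
  33  33  33  33  34  34  34  35  35  35  34]
```

```bash
python3 -c "
from h import *
go([.5274,.2030,.29])"; python3 -m jog '[{"linear":[-0.3,0.46,0],"roll":-0.1},{"linear":[-0.4,0.6,0],"roll":-0.1},{"linear":[-0.22,0.36,0],"roll":0},{"linear":[0,0,0.5],"roll":0},{"linear":[0,0,0.48],"roll":0},{"linear":[0,0,0],"roll":0},{"linear":[0,0,0],"roll":0},{"linear":[0,0,0],"roll":0}]'; python3 -c "
from h import *
s=env.observe();R=s['tool_rot'];print(np.degrees(np.arctan2(-R[1,0],-R[0,0])));go([.5274,.2030,.2504])"
```

```text
units [-0.927  1.426  0.987] norm 1.97
time_s: 14.62
position: [0.527, 0.2027, 0.2917]
tool_rot: [[-0.9, -0.437, 0.002], [-0.437, 0.9, 0.0], [-0.002, -0.0, -1.0]]
ft_force: [0.6, 0.6, 0.4]
grip_width: 0.0109
gripper_force: 40.3
25.88202346146059
units [-0.012  0.003  1.033] norm 1.03
```

```bash
python3 -m jog '[{"linear":[0,0,0.2],"roll":0},{"linear":[0,0,0.2],"roll":0},{"linear":[0,0,0.12],"roll":0},{"linear":[0,0,0.08],"roll":0},{"linear":[0,0,0],"roll":0},{"linear":[0,0,0],"roll":0}]'; python3 -m jog '[{"linear":[0,0,0.08],"roll":0},{"linear":[0,0,0.06],"roll":0},{"linear":[0,0,0],"roll":0},{"linear":[0,0,0],"roll":0}]';
```

```text
time_s: 15.12
position: [0.5266, 0.2029, 0.2665]
tool_rot: [[-0.899, -0.438, -0.0], [-0.438, 0.899, -0.0], [0.0, 0.0, -1.0]]
ft_force: [-0.2, -0.1, -0.9]
grip_width: 0.011
gripper_force: 40.3
time_s: 15.45
position: [0.5265, 0.2029, 0.2608]
tool_rot: [[-0.899, -0.438, -0.0], [-0.438, 0.899, -0.0], [0.0, 0.0, -1.0]]
ft_force: [-0.9, -0.2, -1.0]
grip_width: 0.0105
gripper_force: 40.3
```

```bash
python3 -m jog '[{"linear":[0,0,0.06],"roll":0},{"linear":[0,0,0.06],"roll":0},{"linear":[0,0,0],"roll":0},{"linear":[0,0,0],"roll":0}]'; python3 -m jog '[{"linear":[0,0,0.06],"roll":0},{"linear":[0,0,0.04],"roll":0},{"linear":[0,0,0.03],"roll":0},{"linear":[0,0,0],"roll":0},{"linear":[0,0,0],"roll":0}]';
```

```text
time_s: 15.78
position: [0.5265, 0.2028, 0.2559]
tool_rot: [[-0.899, -0.438, -0.0], [-0.438, 0.899, -0.0], [0.0, 0.0, -1.0]]
ft_force: [-0.2, -0.4, 0.3]
grip_width: 0.0114
gripper_force: 40.3
time_s: 16.2
position: [0.5266, 0.2029, 0.2508]
tool_rot: [[-0.899, -0.438, -0.0], [-0.438, 0.899, -0.0], [0.0, 0.0, -1.0]]
ft_force: [0.3, -0.6, -0.8]
grip_width: 0.011
gripper_force: 40.3
```

```bash
python3 -m jog '[{"linear":[0,0,0.02],"roll":0},{"linear":[0,0,0],"roll":0},{"linear":[0,0,0],"roll":0}]'; python3 -m jog '[{"linear":[0,0,0.02],"roll":0},{"linear":[0,0,0],"roll":0},{"linear":[0,0,0],"roll":0}]'
```

```text
time_s: 16.45
position: [0.5267, 0.2029, 0.2504]
tool_rot: [[-0.899, -0.438, 0.001], [-0.438, 0.899, 0.0], [-0.001, -0.0, -1.0]]
ft_force: [-0.8, 1.1, 2.4]
grip_width: 0.0107
gripper_force: 40.6
time_s: 16.7
position: [0.5267, 0.2029, 0.2504]
tool_rot: [[-0.899, -0.438, 0.002], [-0.438, 0.899, 0.0], [-0.002, -0.001, -1.0]]
ft_force: [-2.1, 0.0, 7.9]
grip_width: 0.0104
gripper_force: 41.3
```

The cap is seated, with z at .2504 as predicted and contact at 8 N. Now I turn it clockwise, with a check on the way.

```bash
python3 -m jog '[{"linear":[0,0,0],"roll":0.4},{"linear":[0,0,0],"roll":0.6},{"linear":[0,0,0],"roll":0.6},{"linear":[0,0,0],"roll":0.4},{"linear":[0,0,0],"roll":0},{"linear":[0,0,0],"roll":0}]'; python3 -m jog '[{"linear":[0,0,0],"roll":0.5},{"linear":[0,0,0],"roll":0.6},{"linear":[0,0,0],"roll":0.6},{"linear":[0,0,0],"roll":0.6},{"linear":[0,0,0],"roll":0.6},{"linear":[0,0,0],"roll":0.3},{"linear":[0,0,0],"roll":0},{"linear":[0,0,0],"roll":0}]'; python3 -c "
from h import *
s=env.observe();R=s['tool_rot'];print(s['q'],np.degrees(np.arctan2(-R[1,0],-R[0,0])),s['wrist_torque'])"
```

```text
time_s: 17.2
position: [0.527, 0.2029, 0.2504]
tool_rot: [[-0.962, -0.275, 0.002], [-0.275, 0.962, 0.0], [-0.002, -0.0, -1.0]]
ft_force: [-0.3, -0.0, 6.4]
grip_width: 0.0108
gripper_force: 41.2
time_s: 17.87
position: [0.5268, 0.2028, 0.2504]
tool_rot: [[-1.0, 0.001, 0.002], [0.001, 1.0, 0.0], [-0.002, 0.0, -1.0]]
ft_force: [-0.7, -1.2, 6.5]
grip_width: 0.0109
gripper_force: 41.3
[ 9.04907164e+00  2.25218554e+01  6.99975526e+01 -1.18176657e-02
  8.73620793e+01 -8.08892339e+01] -0.06117016042653458 [-0.11375841  0.23700268 -0.05205522]
```

```bash
python3 -m jog '[{"linear":[0,0,0],"roll":0.5},{"linear":[0,0,0],"roll":0.6},{"linear":[0,0,0],"roll":0.6},{"linear":[0,0,0],"roll":0.6},{"linear":[0,0,0],"roll":0.6},{"linear":[0,0,0],"roll":0.6},{"linear":[0,0,0],"roll":0.6},{"linear":[0,0,0],"roll":0.4},{"linear":[0,0,0],"roll":0},{"linear":[0,0,0],"roll":0},{"linear":[0,0,0],"roll":0},{"linear":[0,0,0],"roll":0}]'; python3 -c "
from h import *
s=env.observe();R=s['tool_rot'];print(np.degrees(np.arctan2(-R[1,0],-R[0,0])),s['wrist_torque'])
n=np.array([.5268,.2033])
C=cal('top');im=optics.get_image('top')[:,:,::-1].copy();cv2.imwrite('pics/top1.png',im);a=cv2.imread('pics/top0.png')
u=proj(C,[.5993,-.231,.03]);print(u);x,y=u.astype(int);print(im[y-12:y+13:3,x-12:x+13:3].max(2))
d=cv2.absdiff(im,a).max(2)>40
for nm,p in dict(cap_oil=(368,292),pliers=(262,195),clip=(279,271),tails=(342,193),b=(341,215),c=(318,215),fit=(365,195)).items():print(nm,d[p[1]-8:p[1]+8,p[0]-8:p[0]+8].sum())
"
```

```text
time_s: 18.87
position: [0.5267, 0.2029, 0.2504]
tool_rot: [[-0.924, 0.383, 0.002], [0.383, 0.924, 0.0], [-0.001, 0.001, -1.0]]
ft_force: [-2.2, 0.0, 7.1]
grip_width: 0.0109
gripper_force: 41.3
-22.55008007886184 [-0.02294816  0.36162562 -0.03968716]
[364.79591475 216.9900956 ]
[[194 233 232 232 233 234 234 233 214]
 [211 208 207 200 211 219 215 222 219]
 [207 234 222 122 124 126 206 231 210]
 [220 226 123 121  87 109 126 224 214]
 [212 210 123 113 125 117 122 169 213]
 [229 200 121 111 109 116 122 150 189]
 [226 227 124 126 123 127 125 203 192]
 [223 235 199 130 128 130 219 220 168]
 [224 221 222 208 202 199 234 220 156]]
cap_oil 0
pliers 0
clip 0
tails 0
b 0
c 0
fit 0
```

The cap is turned 48.4° and seated, gripped with 41 N. The bung is centred in its place, and the bystanders I checked in the top view haven't moved. Handing in.

```bash
python3 -c "
from rig import env
print(env.close_job())"
```

```text
the job is handed in; nothing more can be done
None
```

The job is handed in, with no verdict returned: the bung stands in the empty tray place, and the cap is fully down on the neck, turned about 48° clockwise and still held at 41 N.

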